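# Swing the filling spout over the open jerrycan and press start

### The job

With a fingertip, push the filling station's swinging arm round until its spout is over the middle of the mouth of the open jerrycan with the side handle, then press the button on top of the column fully down and let it come up again. Push the arm from one side, never pinching it between the fingers, and do not press the button before the spout is in place. Leave the jerrycan, the capped bottle and jar, the funnel and the loose screw cap standing where they are.

Things in the scene. Friction and masses are not known exactly. Their poses are not given: they have to be found in the camera images.
- station: Steel filling station fixed to the bench: a round foot (radius 55 mm) with a column (radius 19 mm, top 225 mm above the bench) and three round stands (radius 58 mm, 8 mm thick) whose centres lie 180 mm from the column axis at -0.85, 0 and +0.85 rad from the station's x axis. Which container is on which stand varies. Origin: on the column axis at bench level; z up.
- spout_arm (a joint): Angle (rad) of the level arm that swings round the column: 0 along the station's x axis, positive counterclockwise from above; stops at -1.4 and +1.4. No spring: friction of 0.25 N m holds it where it is left (2.5 N at 100 mm from the axis turns it). Between collar (radius 32 mm) and spout the arm spans 195 to 225 mm above the bench.
- spout_tip (a point): The outlet of the spout, a 14 mm steel tube with an 18 mm black end ring, bent down at the arm's end, 180 mm from the column axis; this point is the centre of the opening, 172 mm above the bench.
- push_mid (a point): Point in the middle of the arm, 100 mm from the column axis and 210 mm above the bench, between the two push plates.
- plate_left: Flat push plate on the arm's counterclockwise side: 105 mm along the arm (48 to 152 mm from the column axis), 30 mm tall, 6 mm thick; the arm is 26 mm wide over both plates. Origin: plate centre, 10 mm from the arm's centre line; x outwards along the arm, y counterclockwise, z up. Push it to turn the arm clockwise. Touching both plates at once is pinching.
- plate_right: The same plate on the arm's clockwise side, origin 10 mm from the arm's centre line; x along the arm outwards, y level, towards the arm's centre line, z up. Push it to turn the arm counterclockwise.
- start_button (a joint): Travel (m) of the start button on top of the column: 0 up, 0.006 fully down. A spring brings it up; fully down takes about 5 N.
- start_button_top (a point): Centre of the top face of the round grey start button (radius 14 mm), on the column axis, 247 mm above the bench; it stands 10 mm proud of its 44 mm housing and is pressed straight down.
- jerrycan: Open white plastic jerrycan standing loose on one of the stands: squared body 80 x 110 x 118 mm with a looped handle on its +y side (out to 78 mm from the centre). The only container without a cap. Origin: centre of its underside, below the mouth; z up.
- jerrycan_mouth (a point): Centre of the jerrycan's round open mouth (inner diameter 44 mm, outer 52 mm), at the rim, 136 mm above the can's underside (144 mm above the bench), 28 mm below the spout's outlet.
- round_bottle: Capped white round bottle, 76 mm diameter, 135 mm tall, standing loose on a stand. Origin: centre of its underside. Leave it alone.
- jar: Capped white jar, 84 mm diameter, 105 mm tall, standing loose on a stand. Origin: centre of its underside. Leave it alone.
- funnel: Grey funnel standing mouth down on the bench on the right of the station: 90 mm diameter, 85 mm tall. Origin: centre of its underside. Leave it alone.
- screw_cap: White screw cap, 58 mm diameter, 18 mm high, lying on the bench on the left of the station. Origin: centre of its underside. Leave it alone.
There are look-alikes about, which are no part of the job. What is shaped like the jerrycan but blue is not meant.

How it is judged (in metres and radians):
On the way, in this order (a step that is already met when the one before it is completed fails the run):
1. the spout is at rest over the jerrycan's mouth (horizontal distance between spout_tip and jerrycan_mouth below 0.015 m and velocity of joint spout_arm between -0.05 and 0.05 rad/s), for 0.2 s.
2. the start button is pressed fully down with the spout over the mouth (horizontal distance between spout_tip and jerrycan_mouth below 0.015 m and value of joint start_button above 0.0045 m), for 0.05 s.
At the end, for the whole second after the job is handed in: The spout's outlet is within 15 mm, seen from above, of the centre of the jerrycan's mouth and at rest, the button is up again, and the jerrycan, bottle, jar, funnel and cap stand upright within 20 mm of where they were (all of step 1 and value of joint start_button below 0.0015 m and angle between each of jerrycan, round_bottle, jar, funnel, screw_cap's own z axis and vertical below 0.1 rad and distance of each of jerrycan, round_bottle, jar, funnel, screw_cap from where it was at the start of the episode below 0.02 m); the robot touches nothing.
It fails at once if the button is pressed (more than 3 mm) while the spout is not over the jerrycan's mouth (within 15 mm) (value of joint start_button above 0.003 m and not (horizontal distance between spout_tip and jerrycan_mouth below 0.015 m)).
It fails at once if the arm is pinched: the fingers press on both push plates at once (contact force between the fingers and plate_left above 0.5 N and contact force between the fingers and plate_right above 0.5 N).
It fails at once if the jerrycan is moved by more than 20 mm, lifted or tipped (distance of jerrycan from where it was at the start of the episode above 0.02 m or angle between jerrycan's own z axis and vertical above 0.2 rad).
It fails at once if the round bottle or the jar is moved by more than 20 mm, lifted or tipped (distance of any of round_bottle, jar from where it was at the start of the episode above 0.02 m or angle between any of round_bottle, jar's own z axis and vertical above 0.2 rad).
It fails at once if the funnel or the screw cap is moved by more than 20 mm, lifted or tipped (distance of any of funnel, screw_cap from where it was at the start of the episode above 0.02 m or angle between any of funnel, screw_cap's own z axis and vertical above 0.2 rad).
It also fails if it takes over 48 s, if anything falls off the work surface, if the arm or the gripper's body presses on something with over 40 N, if the wrist force passes 120 N, or if a joint passes its speed limit or range.

### The arm

A 7-joint arm with a two-finger parallel gripper is mounted at the origin on the work surface. World frame = base frame: x ahead of the robot, y to its left, z up, the work surface at z = 0. Lengths are in m, angles in degrees, forces in N, time in s.
With the tool pointing down it reaches from about 0.35 to 0.775 m from the base axis. Payload 3.1 kg.
Tool frame: the origin (TCP) lies on the centre line of the jaws, within the pads' length; the fingertips stand 17 mm ahead of it and the grasp point (between the pads) lies 2 mm behind it (robot.tip_reach is the distance from the TCP to the fingertips, in m); z points along the fingers, y is the line along which they close (so a half turn about z gives the same grasp; the last joint's range is limited). The gripper opens to 85 mm and grips with 20 to 120 N. Pads are 22 mm wide; open, the fingers measure 114 mm over their backs; the gripper's body (76 mm by 85 mm) begins 54 mm behind the grasp point. The pads swing forward as they close: fully open they stand 13 mm farther back than shut.
Start: joints at [-79.108, 17.813, 0.802, 86.603, -0.252, 75.585, -1.558], TCP at [0.126, 0.535, 0.248] pointing down, gripper open.
Joint ranges: [-154.91, 154.91], [-16.99, 109.72], [-72.82, 74.43], [7.12, 147.25], [-82.49, 262.49], [11.32, 116.49], [-174.64, 174.64]. Speed limits (degrees/s): [159.86, 159.86, 180, 180, 180, 180, 180].

### API

Orientations are given as [roll, pitch, yaw] about the fixed x, y, z axes, in that order (R = Rz(yaw) Ry(pitch) Rx(roll)).
In Python, from station import robot, fingers, vision, workorder, recognise gives the robot as it stands. Calls block until the motion is done:
- robot.move_to(position, orientation): joint-space move of the TCP to a pose.
- robot.line_to(position, orientation=None, velocity=0.15, f_stop=None): straight line of the TCP; orientation=None keeps the orientation; velocity is the mean speed in m/s. With f_stop (N) it stops when the force on the tool has changed by that much, and returns True; else False.
- robot.move_j(angles): joint-space move.
- fingers.gripper_to(opening, force=None): opening from 0.0 (shut) to 1.0 (fully open); force is the grip in N (None keeps the last); returns when the fingers have stopped.
- robot.pause(seconds).
- robot.inverse_kinematics(position, orientation): joint angles nearest the present ones, or None.
- vision.grab_frame(name): name is "side" or "top" or "wrist"; returns the picture (384x512x3 uint8, red, green, blue); there is no depth.
- vision.calibration(name): a dict with "mtx" (3x3 intrinsics, pixels), "k1" (the pictures are not rectified: a ray, as slopes to the right and down, at radius r is drawn at 1 + k1 r^2 times it, then the intrinsics apply), "extrinsics" (4x4, takes a point from world to camera coordinates); the wrist camera has in their place "T_tool_cam" (4x4, takes a point from camera to tool coordinates, whose origin is the TCP and whose axes are the flange's). Camera axes: x right, y up, looking along -z (the intrinsics and any distortion apply to the point x, -y, -z); pixel columns grow to the right and rows downward; lengths in m; the calibration is good to about 2 mm. A picture is of the moment at which its call begins: read the wrist's pose just before it. calibration takes no time and is no camera call.
A pose or a line that the arm cannot do raises robot.PlanningError and nothing moves.
- workorder.close_job(): hands the job in; it is judged then, once.
Trained networks look in the newest picture that a camera, given by its name, has taken for a name from the list of things; names that differ only in an ending like _2 or _b are one class to them, and where a whole thing is asked for, a point or a joint stands for the part that bears it (a point fixed in the world has none). Each returns a list of dicts, best first, with "p" (0 to 1); they miss things now and then, are a little off and sometimes report something else, mostly with a low value. They report only what shows in the picture. A call takes as long as a camera call. They do not tell look-alikes from the thing itself.
- recognise(label, camera): "rect" ([centre column, centre row, width, height] in pixels, round what is visible of it).
Readings, each from a call of its own:
- robot.current_time_s(): time.
- robot.current_joint_positions(): joint angles.
- robot.current_dq(): joint speeds.
- robot.current_joint_torque(): joint torques, N m.
- robot.current_tool_pos(): TCP position.
- robot.current_eef_rot(): TCP orientation.
- robot.current_contact_force(): force on the tool from outside, world axes, zero at the start.
- robot.current_torque(): the same for the moment, N m.
- robot.current_finger_gap(): opening from 0.0 (shut) to 1.0 (fully open).
- robot.current_gripper_force(): force on a finger pad.
Only numpy, scipy, OpenCV 4.12 (cv2) and the standard library are available. Lean on these libraries where they do the work, as an engineer would, in place of code of your own. Each camera call takes 0.05 s, during which the arm holds its last target. There are 200 camera calls.

## Working session

There is one attempt and no reset: what is moved stays moved. The work goes in short steps, each a Python script; the robot and the scene stay as the last script left them, time stands still between calls to the robot, and variables do not carry over. Pictures are saved under pics/ and viewed, at most 10 in all, crops included, and the job is handed in when it is done.

```bash
ls; mkdir -p pics
python3 - <<'E'
from station import robot, fingers, vision, workorder, recognise
import cv2
for c in ("top","side"):
    im=vision.grab_frame(c); cv2.imwrite(f"pics/{c}0.png",im[:,:,::-1])
    k=vision.calibration(c); print(c,k)
    for l in ["station","spout_arm","spout_tip","start_button","jerrycan","jerrycan_mouth","round_bottle","jar","funnel","screw_cap"]:
        print(l,[(round(d["p"],2),[round(float(v)) for v in d["rect"]]) for d in recognise(l,c)][:3])
print(robot.current_time_s(), robot.current_eef_rot(), robot.tip_reach)
E
```

```text
pics
top {'mtx': array([[406.82289306,   0.        , 256.8788438 ],
       [  0.        , 406.82289306, 195.61704963],
       [  0.        ,   0.        ,   1.        ]]), 'k1': -0.13397596091871727, 'extrinsics': array([[ 0.13271292, -0.9911523 ,  0.00209709, -0.06380393],
       [ 0.97073148,  0.13040534,  0.20168007, -0.5854189 ],
       [-0.20016913, -0.02472984,  0.97944921, -1.50439396],
       [ 0.        ,  0.        ,  0.        ,  1.        ]])}
station [(0.25, [263, 197, 16, 62])]
spout_arm [(0.83, [262, 194, 18, 60]), (0.33, [239, 182, 25, 24])]
spout_tip [(0.67, [261, 194, 20, 63])]
start_button [(0.58, [260, 215, 10, 13])]
jerrycan [(0.9, [277, 175, 36, 34]), (0.86, [348, 176, 35, 29])]
jerrycan_mouth [(0.83, [349, 176, 38, 29]), (0.72, [274, 179, 39, 38])]
round_bottle [(0.54, [304, 207, 21, 23])]
jar [(0.68, [236, 182, 23, 24]), (0.59, [373, 240, 26, 18])]
funnel [(0.94, [372, 241, 25, 22])]
screw_cap [(0.48, [149, 217, 16, 14])]
side {'mtx': array([[441.79113616,   0.        , 255.23371293],
       [  0.        , 441.79113616, 193.65100062],
       [  0.        ,   0
[... 286 characters left out ...]
  0.        ,  1.        ]])}
station [(0.76, [251, 221, 85, 110]), (0.58, [221, 210, 34, 48]), (0.49, [251, 187, 22, 44])]
spout_arm [(0.66, [251, 185, 77, 24])]
spout_tip [(0.68, [252, 185, 80, 23])]
start_button [(0.49, [223, 246, 30, 47])]
jerrycan [(0.92, [215, 164, 28, 42]), (0.58, [222, 209, 34, 49]), (0.39, [291, 372, 26, 25])]
jerrycan_mouth [(0.85, [221, 208, 42, 48]), (0.66, [212, 160, 27, 42])]
round_bottle [(0.85, [250, 185, 19, 40])]
jar [(0.86, [225, 243, 31, 50])]
funnel [(0.72, [277, 149, 26, 25]), (0.23, [219, 208, 37, 46])]
screw_cap [(0.84, [294, 372, 27, 24]), (0.46, [249, 188, 22, 45]), (0.36, [218, 209, 34, 46])]
1.1 [1.79999859e+02 1.37990478e-03 1.66719353e+02] 0.017
```

Run:
```python
import cv2,numpy as np
a=cv2.imread("pics/top0.png")[130:280,130:400]; b=cv2.imread("pics/side0.png")[120:300,150:350]
cv2.imwrite("pics/t1.png",cv2.resize(a,None,fx=2.9,fy=2.9,interpolation=cv2.INTER_CUBIC))
cv2.imwrite("pics/s1.png",cv2.resize(b,None,fx=3.3,fy=3.3,interpolation=cv2.INTER_CUBIC))
```

```text
(no output)
```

View pics/t1.png

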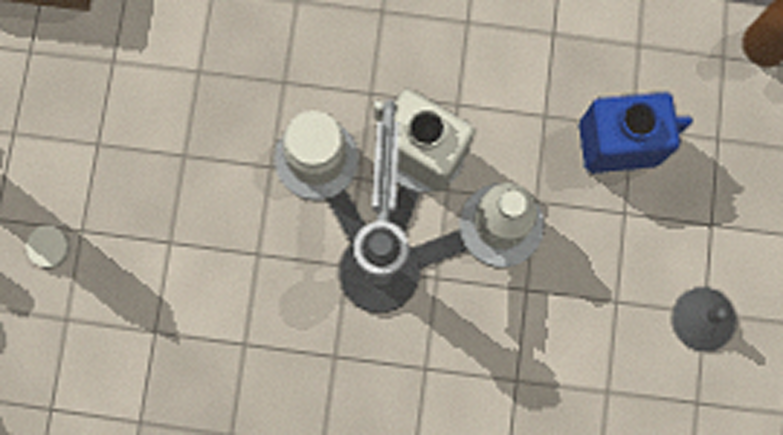

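View pics/s1.png

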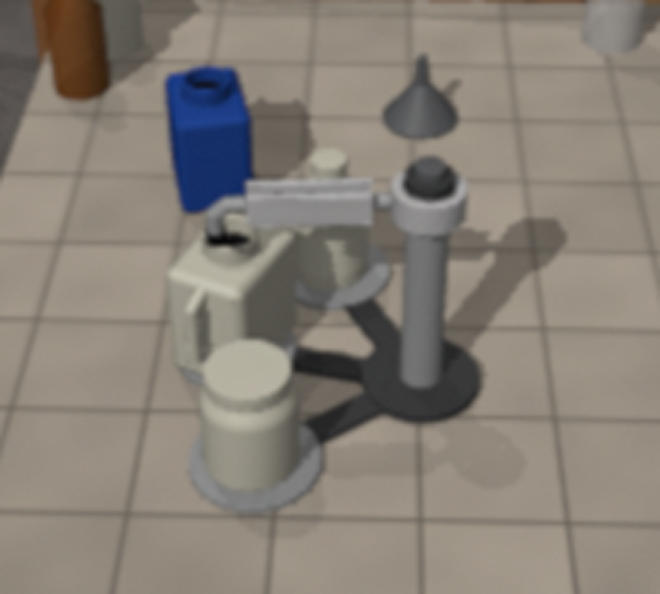

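The jerrycan sits on the middle stand, with its dark mouth at about (277,174) in the top view. The button is at about (261,214). The arm points to the left of the mouth, so it has to turn clockwise by pushing plate_left from +y. The jar is at the left and the round bottle at the right.

```bash
cat > h.py <<'E'
from station import robot, fingers, vision, workorder, recognise
import cv2, numpy as np
def undist(c,uv):
    k=vision.calibration(c); K=k["mtx"]; p=[(uv[0]-K[0,2])/K[0,0],(uv[1]-K[1,2])/K[1,1]]
    p=np.array(p); q=p.copy()
    for _ in range(20): q=p/(1+k["k1"]*(q@q))
    return q
def at_z(c,uv,z):
    q=undist(c,uv); E=vision.calibration(c)["extrinsics"]; R,t=E[:3,:3],E[:3,3]
    d=R.T@np.array([q[0],-q[1],-1]); o=-R.T@t
    return o+d*(z-o[2])/d[2]
def proj(c,P):
    k=vision.calibration(c); E=k["extrinsics"]; p=E[:3,:3]@np.asarray(P)+E[:3,3]
    q=np.array([p[0],-p[1]])/-p[2]; q=q*(1+k["k1"]*(q@q))
    return k["mtx"][:2,:2]@q+k["mtx"][:2,2]
def dark(im,c,r,th):
    g=im.max(2).astype(float); yy,xx=np.mgrid[:g.shape[0],:g.shape[1]]
    m=((xx-c[0])**2+(yy-c[1])**2<r*r)
    w=np.clip(th-g,0,None)*m
    return np.array([(w*xx).sum(),(w*yy).sum()])/w.sum()
E
python3 - <<'E'
from h import *
im=cv2.imread("pics/top0.png"); si=cv2.imread("pics/side0.png")
m=dark(im,(277.2,174.1),8,90); b=dark(im,(261,214.5),6,110)
print(m,b); M=at_z("top",m,.144); B=at_z("top",b,.247); print("mouth",M,"button",B)
# side crop: button top (432,170), base foot (421,378), jerry mouth (232,238) /3.3 + (150,120)
s=lambda u,v:(u/3.3+150,v/3.3+120)
print("button side",at_z("side",s(432,170),.247),"mouth side",at_z("side",s(232,238),.144))
print("foot top",at_z("top",(380/2.9+130,273/2.9+130),.006),"foot side",at_z("side",s(421,378),.004))
for n,u in (("jar",(313,137)),("bottle",(512,204))): print(n,at_z("top",(u[0]/2.9+130,u[1]/2.9+130),.113 if n=="jar" else .143))
# arm end and plates
for u in ((386,103),(386,205),(382,104)): print("arm",at_z("top",(u[0]/2.9+130,u[1]/2.9+130),.225))
E
```

```text
[276.64176101 173.76377358] [261.35759494 215.29351266]
mouth [ 0.66246454 -0.04867937  0.144     ] button [ 0.4858672  -0.01389856  0.247     ]
button side [0.48903852 0.00052926 0.247     ] mouth side [ 0.66054346 -0.03656969  0.144     ]
foot top [ 0.4885565  -0.01540305  0.006     ] foot side [ 0.48930258 -0.01081489  0.004     ]
jar [0.63804774 0.09294057 0.113     ]
bottle [ 0.57833389 -0.16882017  0.143     ]
arm [0.66398931 0.00311792 0.225     ]
arm [ 0.54019854 -0.01305303  0.225     ]
arm [0.66210984 0.0077208  0.225     ]
```

```bash
cat >> h.py <<'E'
C=np.array([0.4875,-0.013]); MOUTH=np.array([0.6623,-0.0475])
def pose(th,off,r=.11,z=.216):
    u=np.array([np.cos(th),np.sin(th)]); n=np.array([-u[1],u[0]])
    yaw=180+np.degrees(th); yaw=yaw-360 if yaw>180 else yaw
    return [*(C+r*u+off*n),z],[180,0,yaw]
E
python3 - <<'E'
from h import *
fingers.gripper_to(0.0)
p,o=pose(.11,.065)
p0=robot.current_tool_pos(); robot.line_to([p0[0],p0[1],.32])
robot.move_to([p[0],p[1],.32],o); robot.line_to(p,o)
f0=robot.current_contact_force()
hit=robot.line_to(pose(.11,.018)[0],velocity=.03,f_stop=1.2)
t=np.array(robot.current_tool_pos()); n=np.array([-np.sin(.11),np.cos(.11)])
print(hit,t,"off",(t[:2]-C)@n,robot.current_contact_force(),f0,robot.current_time_s())
im=vision.grab_frame("top"); cv2.imwrite("pics/t2.png",cv2.resize(im[130:280,180:350,::-1],None,fx=4,fy=4,interpolation=cv2.INTER_CUBIC))
E
```

```text
True [0.5939186  0.02216448 0.21542294] off 0.023269499580054934 [ 0.15621694 -0.0288566   0.43312303] [ 0.02652822  0.29003492 -0.03376806] 6.9333
```

View pics/t2.png

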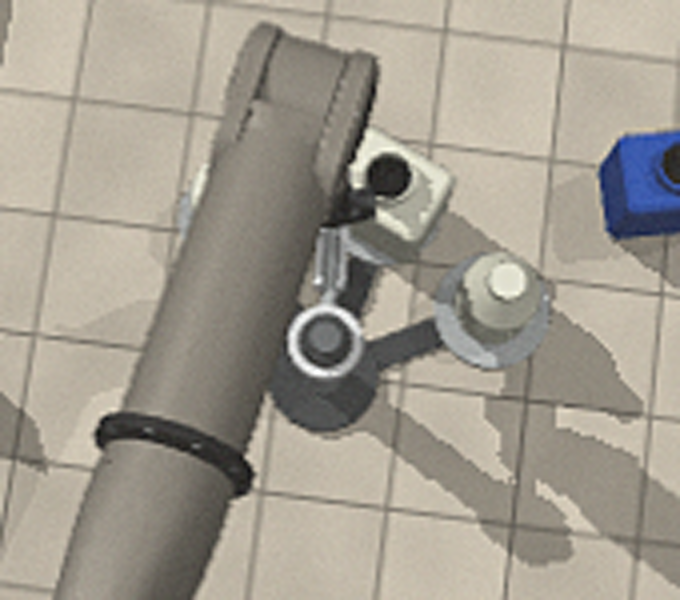

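The finger is touching the left plate. I'll push along the arc and stop slightly short, then measure.

Run:
```python
from h import *
for th in np.linspace(.06,-.16,6): robot.line_to(*pose(th,.025),velocity=.05)
print(robot.current_contact_force())
robot.line_to(pose(-.16,.06)[0],velocity=.1)
p=pose(-.16,.06)[0]; robot.line_to([p[0],p[1],.33]); robot.move_to([.40,.30,.33],[180,0,-180])
im=vision.grab_frame("top"); cv2.imwrite("pics/top3.png",im[:,:,::-1]); s=vision.grab_frame("side"); cv2.imwrite("pics/side3.png",s[:,:,::-1])
cv2.imwrite("pics/t3.png",cv2.resize(im[155:235,220:320,::-1],None,fx=7,fy=7,interpolation=cv2.INTER_CUBIC))
cv2.imwrite("pics/s3.png",cv2.resize(s[150:240,190:310,::-1],None,fx=6,fy=6,interpolation=cv2.INTER_CUBIC))
print(robot.current_time_s())
```

```text
[-0.97612292  1.87558516 -0.70856028]
11.275
```

View pics/t3.png

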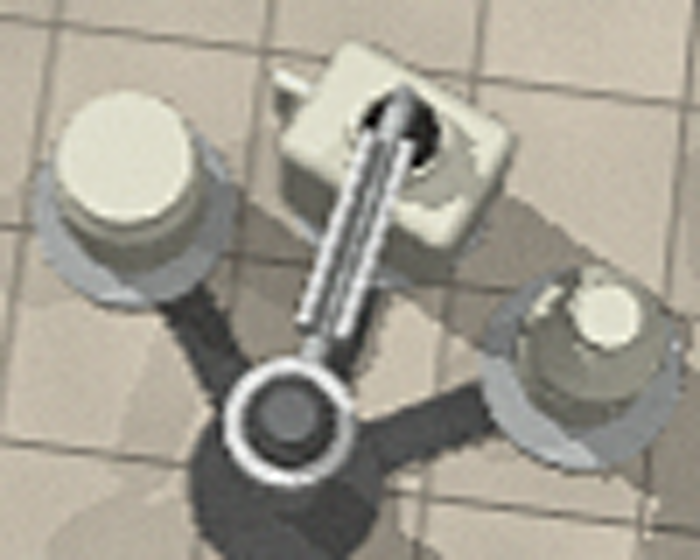

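View pics/s3.png

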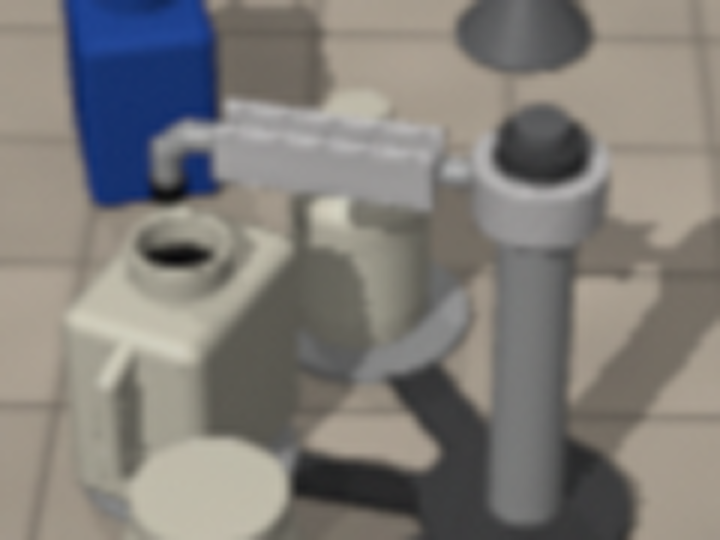

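Run:
```python
from h import *
s=lambda u,v:(u/6+190-.4,v/6+150-.4); t=lambda u,v:(u/7+220-.4,v/7+155-.4)
S=at_z("side",s(166,195),.172); Mo=at_z("side",s(184,247),.144); Bs=at_z("side",s(545,124),.247)
print("side: spout",S,"mouth",Mo,"button",Bs, "dxy",S-Mo)
a=at_z("top",t(320,330),.225); b=at_z("top",t(394,138),.225); B=at_z("top",t(289,412),.247)
print("top: axis",a,b,"angle",np.arctan2(*(b-a)[1::-1]),"button",B)
Mt=at_z("top",t(402,131),.144); print("mouth",Mt,"ang",np.arctan2(*(Mt-B)[1::-1]))
th=np.arctan2(*(b-B)[1::-1]); print("angB",th)
for th in (-.12,-.16,-.2,-.24):
  P=lambda r,z,th=th:[*(B[:2]+r*np.array([np.cos(th),np.sin(th)])),z]
  f=lambda c,p:np.round(proj(c,p),1)
  print(th,f("side",P(.18,.172)),f("top",P(.152,.225)),f("top",P(.05,.225)),f("top",P(.18,.22)))
print("obs side",s(166,195),"top",t(394,138),t(320,330),t(403,92))
```

```text
side: spout [ 0.66904562 -0.04751766  0.172     ] mouth [ 0.66121219 -0.04301918  0.144     ] button [ 0.49020259 -0.00530749  0.247     ] dxy [ 0.00783342 -0.00449848  0.028     ]
top: axis [ 0.53756758 -0.02102286  0.225     ] [ 0.63850924 -0.04494391  0.225     ] angle -0.23268645675296581 button [ 0.49181834 -0.01152197  0.247     ]
mouth [ 0.66435059 -0.04988129  0.144     ] ang -0.2187728506464203
angB -0.22401515628070406
-0.12 [216.3 185.1] [271.7 172.6] [264.4 200.5] [273.6 165.5]
-0.16 [216.9 183.6] [273.4 173. ] [265.  200.7] [275.6 166. ]
-0.2 [217.5 182.2] [275.  173.6] [265.6 200.8] [277.5 166.6]
-0.24 [218.3 180.7] [276.7 174.2] [266.1 201. ] [279.5 167.3]
obs side (217.26666666666665, 182.1) top (275.8857142857143, 174.31428571428572) (265.31428571428575, 201.74285714285713) (277.1714285714286, 167.74285714285713)
```

Both cameras put the spout (side px 217,182) within about 9 mm of the mouth (side px 220,191). I'll check this with a close wrist view before pressing.

```bash
cat >> h.py <<'E'
from scipy.spatial.transform import Rotation as Ro
def wcam():
    T=np.eye(4); T[:3,:3]=Ro.from_euler("xyz",robot.current_eef_rot(),degrees=True).as_matrix(); T[:3,3]=robot.current_tool_pos()
    return T@vision.calibration("wrist")["T_tool_cam"]
def wproj(W,P):
    k=vision.calibration("wrist"); p=W[:3,:3].T@(np.asarray(P)-W[:3,3]); q=np.array([p[0],-p[1]])/-p[2]; q=q*(1+k.get("k1",0)*(q@q))
    return k["mtx"][:2,:2]@q+k["mtx"][:2,2]
E
python3 - <<'E'
from h import *
print(vision.calibration("wrist"))
try: robot.move_to([.60,.10,.36],[180,0,-180])
except Exception as e: print(e)
W=wcam(); im=vision.grab_frame("wrist"); cv2.imwrite("pics/w1.png",im[:,:,::-1]); np.save("W1.npy",W)
print(W, wproj(W,[.6645,-.0475,.172]),wproj(W,[.6625,-.0475,.144]),wproj(W,[.489,-.0115,.247]),robot.current_time_s())
E
```

```text
{'mtx': array([[283.2707699 ,   0.        , 258.00335955],
       [  0.        , 283.2707699 , 194.30465706],
       [  0.        ,   0.        ,   1.        ]]), 'k1': -0.07264742835440793, 'T_tool_cam': array([[-3.74829787e-04,  9.47183690e-01,  3.20691310e-01,
         8.27750830e-02],
       [ 9.99999927e-01,  3.79823684e-04,  4.69827533e-05,
         7.38766547e-04],
       [-7.73048573e-05,  3.20691304e-01, -9.47183763e-01,
        -1.26117772e-01],
       [ 0.00000000e+00,  0.00000000e+00,  0.00000000e+00,
         1.00000000e+00]])}
[[-0.00185313 -0.94740808 -0.32002265  0.51700786]
 [ 0.99999695 -0.00123388 -0.00213778  0.10208586]
 [ 0.00163048 -0.32002564  0.94740748  0.48600513]
 [ 0.          0.          0.          1.        ]] [136.14146473 225.96006321] [144.35668096 215.61573597] [114.84769239  64.67061708] 12.425
```

View pics/w1.png

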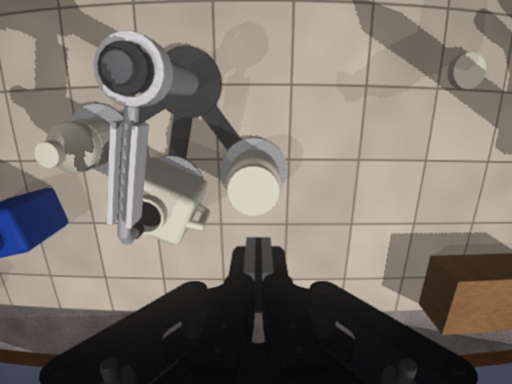

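Run:
```python
import cv2
im=cv2.imread("pics/w1.png")[180:260,90:190]
cv2.imwrite("pics/w1c.png",cv2.resize(im,None,fx=7,fy=7,interpolation=cv2.INTER_CUBIC))
```

```text
(no output)
```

View pics/w1c.png

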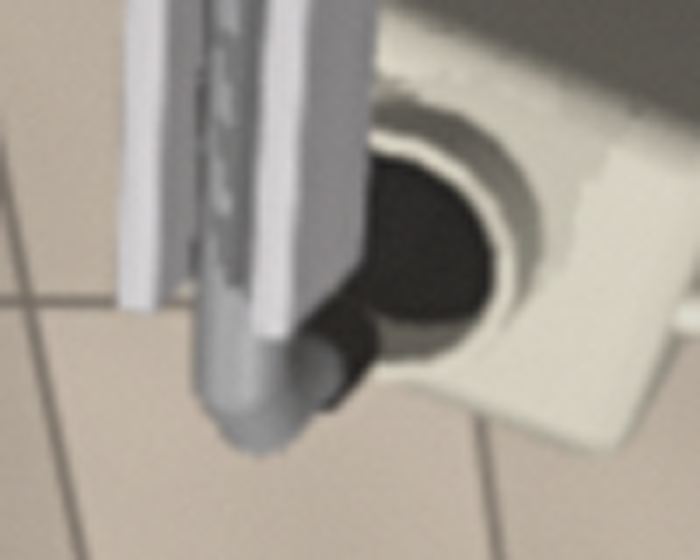

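The wrist view agrees. The spout ring at px (137,231) and the mouth at px (145,216) come out about 8 mm apart, mostly radial, which the arm can't change, so the angle is right. Now I'll press the button.

Run:
```python
from h import *
b=[.489,-.0115]
robot.move_to([*b,.33],[180,0,-180]); robot.line_to([*b,.275])
robot.pause(.2); f0=np.array(robot.current_contact_force())
hit=robot.line_to([*b,.250],velocity=.015,f_stop=9)
print(hit,robot.current_tool_pos(),robot.current_contact_force()-f0)
robot.pause(.3); print(robot.current_tool_pos(),robot.current_contact_force()-f0)
robot.line_to([*b,.33],velocity=.08); robot.move_to([.40,.30,.33],[180,0,-180]); robot.pause(.3)
im=vision.grab_frame("top"); s=vision.grab_frame("side")
a=cv2.resize(im[155:235,220:320,::-1],(500,400)); c=cv2.resize(s[150:240,190:310,::-1],(300,225)); 
o=np.zeros((400,800,3),np.uint8); o[:,:500]=a; o[:225,500:]=c; cv2.imwrite("pics/f.png",o)
d=lambda f,i,r:np.abs(cv2.imread(f)[r].astype(int)-i[r][:,:,::-1].astype(int)).mean()
r=np.s_[155:235,220:320]; print(d("pics/top3.png",im,r),d("pics/side3.png",s,np.s_[150:240,190:310]),robot.current_time_s())
```

```text
True [ 0.48898808 -0.01148578  0.25823399] [-1.48906469  0.52849016  3.63291715]
[ 0.48897794 -0.01149532  0.25816318] [-1.06973454 -0.17981307  3.78170361]
2.5079583333333333 0.4278395061728395 17.9333
```

View pics/f.png

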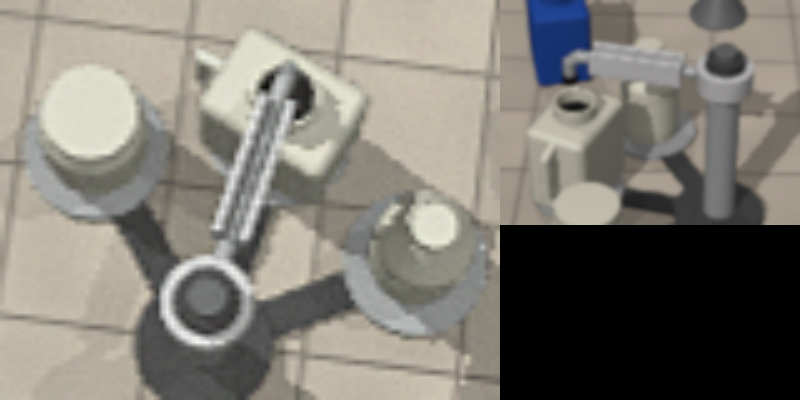

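Nothing moved, but the held force read only 3.8 N, so I can't be sure the button went fully down. A second, firmer press is harmless.

Run:
```python
from h import *
b=[.489,-.0115]
robot.move_to([*b,.33],[180,0,-180]); robot.line_to([*b,.275])
robot.pause(.3); f0=np.array(robot.current_contact_force())
z=.259
while z>.252:
    hit=robot.line_to([*b,z],velocity=.015,f_stop=25); robot.pause(.25)
    f=robot.current_contact_force()-f0; print(z,robot.current_tool_pos()[2],f)
    if f[2]>11 or hit: break
    z-=.001
robot.line_to([*b,.33],velocity=.08); robot.move_to([.40,.30,.33],[180,0,-180]); robot.pause(.5)
im=vision.grab_frame("side"); o=cv2.imread("pics/side3.png")[150:240,190:310].astype(int)
print(np.abs(o-im[150:240,190:310,::-1]).mean(),robot.current_time_s())
```

```text
0.259 0.25905300646698415 [-1.93600683 -0.25195862  4.22047373]
0.258 0.2581723936714515 [-2.66485079  0.97909193  5.97361921]
0.257 0.2580501059245678 [-4.27533926  1.58068433 11.94885891]
0.44787037037037036 25.3
```

The force rose from 6 N to 12 N while the finger moved only 0.1 mm, so the button reached its stop. The scene hasn't changed, so I'm handing it in.

```bash
python3 -c "
from station import workorder
print(workorder.close_job())"
```

```text
the job is handed in; nothing more can be done
None
```

I pushed the spout round to about 8 mm from the centre of the jerrycan's mouth (limit 15 mm), pressed the button to its stop twice because I couldn't confirm the first press, let it come up, and handed the job in at about 25 s; no verdict was returned.

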